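# Hold a mould frame square with a bench square

## Task

Pick the blue bench square up off the bench by its wooden handle, set it down flat inside the hinged mould frame and press it fully home into the corner, so that one outer face lies flush along the fixed brass side and the other pushes the sprung copper side out until it lies flush and the frame is square. Finish while still gripping the handle and pressing the square firmly against both sides: do not let go. Leave the wax block, the wax tube and the polish jar where they are.

Things in the scene. Friction and masses are not known exactly. Their poses are not given: they have to be found in the camera images.
- square: blue steel bench square, a flat L with a thin web between its legs and a wooden handle; about 0.35 kg, lies on the bench. Origin: outer corner of the L at the underside (corner relieved 6 mm); z up. Legs run 110 mm along +x and +y, 18 mm wide, 14 mm high; the outer faces are the planes y = 0 and x = 0. The web's top is 7 mm above the underside
- square_grip (a point): point on the axis of the square's wooden handle, at x = 42, y = 42, z = 48 mm in the square's frame. The handle stands on the web, top 65 mm above the underside, 20 mm thick along the bisector of the legs (direction +x+y), 50 mm long across it; grip here from above, across the 20 mm
- frame: hinged mould frame, fixed to the bench. Origin: inner corner at bench level, z up. Brass side runs along +x, copper side (when square) along +y; the inside is the quadrant +x +y, floored by the bench. A dark steel hinge block, inner face on x = 0 for y 0 to 24 mm, 18 mm high, is a hard stop. With the square home its origin and axes match the frame's. Nothing on it is over 27 mm high
- rail_end (a point): free end of the inner top edge of the fixed brass side: x = 150, y = 0, z = 20 mm in the frame. The brass bar is 150 mm long (x 0 to 150), 20 mm wide (y -20 to 0), 20 mm high, with two screw heads to 23 mm; its inner face is the frame's plane y = 0
- swing_end (a point): free end of the inner top edge of the sprung copper side, 20 mm above the bench. That bar is 124 mm long, 20 mm wide, and turns about an upright axis at x = -10, y = 14 mm in the frame; when square its inner face is the frame's plane x = 0, for y 26 to 150 mm, and this point is at x = 0, y = 150 mm
- swing (a joint): angle (rad) of the copper side: 0 = square to the brass side, positive = leaning in over the inside of the frame. Rests at about 0.3 to 0.42, must be pushed out to 0 (about 5 N at the bar's end); stops at -0.08. A spring (1 N m/rad, neutral at 0.42, friction 0.12 N m) swings it back in when not held
- wax_block: green wax block 50 x 35 x 22 mm, bystander; origin at the centre of its underside
- wax_tube: green wax ring tube standing upright, 32 mm across, 40 mm high, bystander; origin at the centre of its underside
- polish_jar: small jar with a red cap, 48 mm across, 50 mm high, bystander; origin at the centre of its underside
Not all that is in view belongs to the job. What is shaped like the frame but purple is not meant.

How it is judged:
By the outcome, as a careful person would: the job done as asked, in the order asked, and still so for the second after the job is handed in, while the arm keeps its last pose, push and grip.
It also fails if it takes over 56 s, if anything falls off the work surface, if the arm or the gripper's body presses on something with over 40 N, if the wrist force passes 120 N, or if a joint passes its speed limit or range.

## Robot

A 6-joint arm with a two-finger parallel gripper is mounted at the origin on the work surface. World frame = base frame: x ahead of the robot, y to its left, z up, the work surface at z = 0. Lengths are in mm, angles in rad, forces in N, time in s.
With the tool pointing down it reaches from about 350 to 875 mm from the base axis. Payload 4.2 kg.
Tool frame: the origin (TCP) lies at the very end of the fingers, on their centre line; the grasp point (between the pads) lies 19 mm behind it; y points along the fingers, z is the direction in which the jaws open and shut, and the axes are right-handed (so a half turn about y gives the same grasp; the last joint's range is limited). The gripper opens to 85 mm and grips with 20 to 120 N. Pads are 22 mm wide; open, the fingers measure 114 mm over their backs; the gripper's body (76 mm by 85 mm) begins 54 mm behind the grasp point. The pads swing forward as they close: fully open they stand 13 mm farther back than shut.
Start: joints at [-0.89, 0.385, 0.008, 0, -1.194, -0.259], TCP at [255.89, -570.193, 231.312] pointing down, gripper open.
Joint ranges: [-3.14, 3.14], [-1.21, 2.06], [-1.07, 1.41], [-3.16, 2.05], [-2.99, -0.16], [-3.1, 3.1]. Speed limits (rad/s): [2.79, 2.79, 3.14, 3.14, 3.14, 3.14].

## Interface

Orientations are given as a unit quaternion [x, y, z, w].
In Python, from bench import arm gives the robot as it stands.
- The arm moves only by the shell command python3 -m creep 'ROWS'. ROWS is JSON, a list of rows, each an object with "delta_pos": the shift along the tool's x, y, z in mm, a list of three; "rot": the turn, a rotation vector about the tool's x, y, z in rad, a list of three; "jaw": the finger opening in mm, from 0 to 85.4. A call has exactly 10 rows; each row shifts and turns the commanded pose from where the row before left it, along the tool's axes as they then stand; what a row does not reach is not made up. A row lasts 1/12 s, in which the tool goes at most 41.7 mm and 7.16 degrees, less where a joint would pass 70% of its speed; a pose out of reach is approached as far as the arm can. A call is refused whole if a number of a shift passes 41.7 or a number of a turn 0.125, either way. A call with a gripper value outside its range is refused whole. The fingers move at their own pace and stop on an object; the grip force is fixed at half the most. Time passes only in rows, so rows that do not move let the fingers close, or fill a call up. It gives the time, the measured TCP pose, the force and the opening at its end, in the units of the state.
- arm.read_state(): the state, without advancing time (a new reading comes with each control period).
- arm.get_image(name): name is "side" or "top"; returns the picture (384x512x3 uint8, red, green, blue); there is no depth.
- arm.calibration(name): a dict with "intrinsics" (3x3 intrinsics, pixels), "dist_coeffs" ([k1, k2, p1, p2, k3] as OpenCV has them; the pictures are not rectified), "R" (3x3) and "t" (3): a world point X has camera coordinates R X + t. Camera axes: x right, y down, z forward; pixel columns grow to the right and rows downward; lengths in mm; the calibration is good to about 2 mm. A picture is of the moment at which its call begins. calibration takes no time and is no camera call.
- arm.job_done(): hands the job in, once; it reports no verdict.
Trained networks look in the newest picture that a camera, given by its name, has taken for a name from the list of things; names that differ only in an ending like _2 or _b are one class to them, and where a whole thing is asked for, a point or a joint stands for the part that bears it (a point fixed in the world has none). Each returns a list of dicts, best first, with "p" (0 to 1); they miss things now and then, are a little off and sometimes report something else, mostly with a low value. They report only what shows in the picture. A call takes as long as a camera call. They do not tell look-alikes from the thing itself.
- arm.find_in(camera, target): "location" ([column, row] in pixels, amid what is visible of it).
- arm.masks_of(camera, target): "pixels" (384x512 bool, what is visible of it) and "location" ([column, row] in pixels, amid what is visible of it).
The state is a dict: "clock": time; "joints": joint angles; "joint_vel": joint speeds; "joint_efforts": joint torques, N m; "position": TCP position; "ee_rot": TCP orientation; "contact_force": force on the tool from outside, world axes, zero at the start; "wrist_torque": the same for the moment, N m; "gripper_width": finger opening in mm.
Only numpy, scipy, OpenCV 4.12 (cv2) and the standard library are available. Lean on these libraries where they do the work, as an engineer would, in place of code of your own. Each camera call takes 0.05 s, during which the arm holds its last target. There are 200 camera calls.

## Working session

There is one attempt and no reset: what is moved stays moved. The work goes in short steps, Python scripts to look and compute and a shell command to move; the robot and the scene stay as the last step left them, time stands still between calls to the robot, and variables do not carry over. Pictures are saved under pics/ and viewed, about 8 in all and at most 12, crops included, and the job is handed in when it is done.

```bash
mkdir -p pics; ls; python3 - <<'E'
from bench import arm
import cv2,numpy as np
s=arm.read_state(); print(s)
for c in("top","side"):
    im=arm.get_image(c); cv2.imwrite(f"pics/{c}0.png",im[:,:,::-1]); 
    k=arm.calibration(c); print(c,{a:np.round(b,4).tolist() for a,b in k.items()})
    for t in ("square","square_grip","frame","rail_end","swing_end","wax_block","wax_tube","polish_jar"):
        print(t,[(np.round(d["location"]).tolist(),round(d["p"],2)) for d in arm.find_in(c,t)])
a=cv2.imread("pics/top0.png");cv2.imwrite("pics/top0b.png",cv2.resize(a,(800,600)))
E
```

```text
pics
{'clock': 0.0, 'joints': array([-8.90416595e-01,  3.85606417e-01,  6.62010906e-03, -5.01243302e-04,
       -1.19401747e+00, -2.58582125e-01]), 'joint_vel': array([-0.00049831, -0.00084039, -0.00132713,  0.00031952,  0.0019072 ,
       -0.00084665]), 'joint_efforts': array([ 1.86480800e-03, -3.92290950e+01,  1.88397306e+01,  4.18619514e+00,
       -4.61878968e-03, -5.33022202e-06]), 'position': array([ 255.64103003, -569.68106538,  230.1889283 ]), 'ee_rot': array([-0.69068224, -0.1477547 ,  0.14816711,  0.6922233 ]), 'contact_force': array([0.88857831, 0.51686491, 0.43511441]), 'wrist_torque': array([-0.03678207, -0.03823651, -0.01606368]), 'gripper_width': 85.65951486380553}
top {'intrinsics': [[383.4881, 0.0, 256.4506], [0.0, 383.4881, 192.1605], [0.0, 0.0, 1.0]], 'dist_coeffs': [-0.1246, 0.0, 0.0, 0.0, 0.0], 'R': [[0.0225, -0.9994, 0.0252], [-0.9851, -0.0265, -0.1702], [0.1707, -0.021, -0.9851]], 't': [-16.2181, 646.0255, 1008.7719]}
square [([294.0, 226.0], 0.91)]
square_grip [([296.0, 226.0], 0.98)]
frame [([188.0, 216.0], 0.85), ([160.0, 129.0], 0.6)]
rail_end [([159.0, 131.0], 0.82), ([188.0, 217.0], 0.59)]
swing_end [([216.0, 210.0], 0.76), ([184.0, 121.0], 0.62)]
wax_block [([251.0, 269.0], 0.63)]
wax_tube [([237.0, 160.0], 0.45)]
polish_jar [([289.0, 156.0], 0.82)]
side {'intrinsics': [[434.3527, 0.0, 261.7261], [0.0, 434.3527, 191.05], [0.0, 0.0, 1.0]], 'dist_coeffs': [0.0041, 0.0, 0.0, 0.0, 0.0], 'R': [[-0.9613, -0.2752, -0.0146], [-0.1769, 0.6567, -0.7331], [0.2114, -0.7021, -0.68]], 't': [603.9307, 166.775, 986.8859]}
square [([301.0, 184.0], 0.74)]
square_grip [([299.0, 186.0], 0.7)]
frame [([269.0, 274.0], 0.95), ([142.0, 291.0], 0.68), ([263.0, 247.0], 0.32)]
rail_end [([142.0, 290.0], 0.91), ([266.0, 274.0], 0.82)]
swing_end [([133.0, 258.0], 0.9), ([260.0, 248.0], 0.74)]
wax_block [([338.0, 227.0], 0.87)]
wax_tube [([211.0, 220.0], 0.47)]
polish_jar [([228.0, 173.0], 0.57)]
```

View pics/top0b.png

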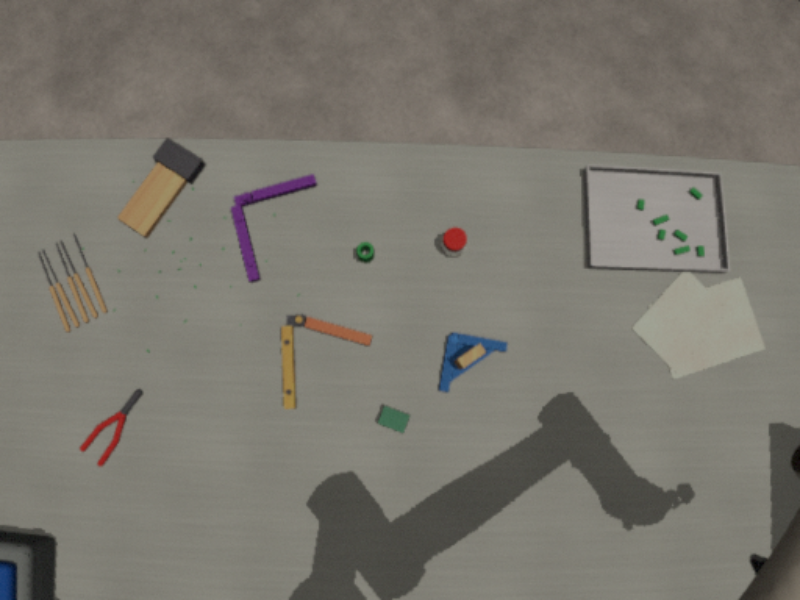

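View pics/side0.png

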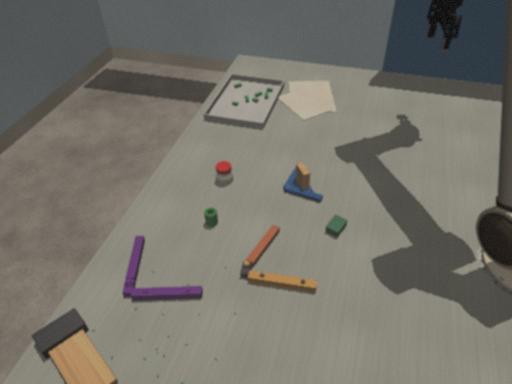

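Candidates (512-px top image): the blue square is at (294,226), with nothing else like it. The frame could be the brass/copper one at (188,216) or the purple one at (160,129). I choose the brass/copper one by its description. Next I fit models to the masks and check them in a crop.

```bash
cat > h.py <<'E'
import numpy as np,cv2
from bench import arm
from scipy.optimize import minimize
S=8
def proj(c,P):
    k=arm.calibration(c); r=cv2.Rodrigues(np.array(k["R"]))[0]
    return cv2.projectPoints(np.float64(P),r,np.float64(k["t"]),np.float64(k["intrinsics"]),np.float64(k["dist_coeffs"]))[0][:,0]
def box(x0,x1,y0,y1,z0,z1): return np.array([[x,y,z] for x in(x0,x1) for y in(y0,y1) for z in(z0,z1)],float)
def rz(P,a,c=(0,0)):
    Q=np.array(P,float); R=np.array([[np.cos(a),-np.sin(a)],[np.sin(a),np.cos(a)]]); Q[:,:2]=(Q[:,:2]-c)@R.T+c; return Q
def place(P,p): Q=rz(P,p[2]); Q[:,:2]+=p[:2]; return Q
u=np.sqrt(.5)
hd=np.array([[42+u*a-u*b,42+u*a+u*b,z] for a in(-10,10) for b in(-25,25) for z in(7,65)])
web=np.array([[18,18,z] for z in(0,7)]+[[90,18,z] for z in(0,7)]+[[18,90,z] for z in(0,7)],float)
SQ=[box(4,110,0,18,0,14),box(0,18,4,110,0,14),web,hd]
BR=[box(0,150,-20,0,0,20)]
def CU(s): return [rz(box(-20,0,26,150,0,20),-s,(-10,14))]
def render(c,parts,off,sh):
    m=np.zeros((sh[0]*S,sh[1]*S),np.float32)
    for P in parts:
        h=cv2.convexHull(((proj(c,P)-off+.5)*S).astype(np.float32)).astype(np.int32)
        cv2.fillConvexPoly(m,h,1)
    return cv2.resize(m,(sh[1],sh[0]),interpolation=cv2.INTER_AREA)
def fit(obs,model,p0,steps):
    # obs: list of (camera, mask); model(p)->parts
    data=[]
    for c,m in obs:
        ys,xs=np.nonzero(m); o=np.array([xs.min()-12,ys.min()-12]); w=m[o[1]:ys.max()+13,o[0]:xs.max()+13].astype(np.float32)
        data.append((c,o,cv2.GaussianBlur(w,(0,0),1.0)))
    def f(p): return sum(((cv2.GaussianBlur(render(c,model(p),o,w.shape),(0,0),1.0)-w)**2).sum() for c,o,w in data)
    p=np.array(p0,float)
    for k in(1,.4):
        sim=np.vstack([p]+[p+k*np.eye(len(p))[i]*steps[i] for i in range(len(p))])
        r=minimize(f,p,method="Nelder-Mead",options=dict(initial_simplex=sim,xatol=.01,fatol=.01,maxiter=400)); p=r.x
    return p,r.fun
def pick(c,t,near):
    L=[d for d in arm.masks_of(c,t) if np.hypot(*(np.array(d["location"])-near))<25]
    return L[0]["pixels"] if L else None
def back(c,uv,z=0):
    k=arm.calibration(c);K=np.float64(k["intrinsics"]);R=np.array(k["R"]);t=np.array(k["t"])
    n=cv2.undistortPoints(np.float64([[uv]]),K,np.float64(k["dist_coeffs"]))[0,0]
    d=R.T@np.array([*n,1]);o=-R.T@t; return o+d*(z-o[2])/d[2]
def draw(im,c,parts,off,s,col):
    for P in parts:
        h=cv2.convexHull(((proj(c,P)-off+.5)*s).astype(np.float32)).astype(np.int32); cv2.polylines(im,[h],1,col,1)
E
cat > fit0.py <<'E'
from h import *
near={"top":dict(square=(294,226),rail_end=(186,235),swing_end=(216,212)),"side":dict(square=(301,184),rail_end=(280,281),swing_end=(260,248))}
M={}
for c in near:
    arm.get_image(c)
    for t,n in near[c].items():
        M[c,t]=pick(c,t,n); print(c,t,None if M[c,t] is None else int(M[c,t].sum()))
sc=back("top",(289,214)); fc=back("top",(188,206)); print(sc,fc)
res={}
for cs in(("top",),("side",),("top","side")):
    o=[(c,M[c,"square"]) for c in cs]
    p,e=fit(o,lambda p:[place(P,p) for P in SQ],[sc[0],sc[1],np.pi],[15,15,.15]); print(cs,"sq",p.round(3),round(e,1))
    def both(p): return [place(P,p) for P in BR+CU(p[3])]
    o=[(c,M[c,"rail_end"]|M[c,"swing_end"]) for c in cs]
    q,e=fit(o,both,[fc[0],fc[1],np.pi,.35],[15,15,.15,.1]); print(cs,"fr",q.round(3),round(e,1))
    res[cs]=(p,q)
np.save("fit0.npy",np.r_[res["top","side"]])if 0 else np.savez("fit0.npz",p=p,q=q)
out=[]
for c,o in(("top",(170,190)),("side",(230,150))):
    o=np.array(o);w,h=(160,70) if c=="top" else (120,150);s=5 if c=="top" else 4
    im=arm.get_image(c)[o[1]:o[1]+h,o[0]:o[0]+w,::-1];im=cv2.resize(im,None,fx=s,fy=s,interpolation=cv2.INTER_CUBIC)
    raw=im.copy()
    draw(im,c,[place(P,p) for P in SQ],o,s,(255,255,0));draw(im,c,both(q),o,s,(0,0,0))
    cv2.imwrite(f"pics/{c}1.png",im)
a=cv2.imread("pics/top1.png");b=cv2.imread("pics/side1.png")
E
python3 fit0.py
```

```text
top square 737
top rail_end 949
top swing_end 286
side square 833
side rail_end 1400
side swing_end 510
[594.05710458 -97.42738281   0.        ] [609.7559159  196.35883078   0.        ]
('top',) sq [597.668 -91.91    2.976] 9.3
('top',) fr [6.02179e+02 1.99577e+02 3.23800e+00 3.63000e-01] 93.2
('side',) sq [599.127 -89.121   3.001] 4.9
('side',) fr [6.03694e+02 1.96619e+02 3.22200e+00 3.62000e-01] 108.5Traceback (most recent call last):
  File "fit0.py", line 12, in <module>
    p,e=fit(o,lambda p:[place(P,p) for P in SQ],[sc[0],sc[1],np.pi],[15,15,.15]); print(cs,"sq",p.round(3),round(e,1))
        ~~~^^^^^^^^^^^^^^^^^^^^^^^^^^^^^^^^^^^^^^^^^^^^^^^^^^^^^^^^^^^^^^^^^^^^^
  File "h.py", line 34, in fit
    r=minimize(f,p,method="Nelder-Mead",options=dict(initial_simplex=sim,xatol=.01,fatol=.01,maxiter=400)); p=r.x
    res = _minimize_neldermead(fun, x0, args, callback, bounds=bounds,
                               **options)
    fxr = func(xr)
    fx = function(np.copy(x), *(wrapper_args + args))
  File "h.py", line 30, in f
    def f(p): return sum(((cv2.GaussianBlur(render(c,model(p),o,w.shape),(0,0),1.0)-w)**2).sum() for c,o,w in data)
                     ~~~^^^^^^^^^^^^^^^^^^^^^^^^^^^^^^^^^^^^^^^^^^^^^^^^^^^^^^^^^^^^^^^^^^^^^^^^^^^^^^^^^^^^^^^^^^^
  File "h.py", line 30, in <genexpr>
    def f(p): return sum(((cv2.GaussianBlur(render(c,model(p),o,w.shape),(0,0),1.0)-w)**2).sum() for c,o,w in data)
                                            ~~~~~~^^^^^^^^^^^^^^^^^^^^^^
  File "h.py", line 21, in render
    h=cv2.convexHull(((proj(c,P)-off+.5)*S).astype(np.float32)).astype(np.int32)
                       ~~~~^^^^^
  File "h.py", line 6, in proj
    k=arm.calibration(c); r=cv2.Rodrigues(np.array(k["R"]))[0]
ValueError: time passes only in moves, steps and waits
```

```bash
python3 - <<'E'
s=open("h.py").read()
s=s.replace("S=8\n","S=8\nimport functools\ncal=functools.cache(lambda c:arm.calibration(c))\n").replace("k=arm.calibration(c)","k=cal(c)")
s=s.replace("BR=[box(0,150,-20,0,0,20)]","BR=[box(0,150,-20,0,0,20),box(-20,0,-2,24,0,18)]")
open("h.py","w").write(s)
s=open("fit0.py").read()
s=s.replace("a=cv2.imread","#")
s+='''
for k in near: 
    for t in near[k]:
        if t!="square" : print(k,t,[ (f(np.nonzero(M[k,t])[i])) for i in(1,0) for f in(np.min,np.max)])
a=cv2.imread("pics/top1.png");b=cv2.imread("pics/side1.png");b=cv2.resize(b,None,fx=.42,fy=.42) if 0 else b
'''
open("fit0.py","w").write(s)
E
python3 fit0.py
```

```text
top square 832
top rail_end 902
top swing_end 345
side square 806
side rail_end 1403
side swing_end 466
[594.05710458 -97.42738281   0.        ] [609.7559159  196.35883078   0.        ]
('top',) sq [599.344 -92.086   2.953] 11.6
('top',) fr [6.00556e+02 1.99431e+02 3.23500e+00 3.41000e-01] 26.3
('side',) sq [598.83  -91.205   2.992] 3.7
('side',) fr [6.01211e+02 1.97959e+02 3.23800e+00 3.46000e-01] 35.0
('top', 'side') sq [598.735 -91.202   2.978] 18.4
('top', 'side') fr [6.01058e+02 1.98605e+02 3.23800e+00 3.47000e-01] 68.8
top rail_end [np.int64(179), np.int64(237), np.int64(201), np.int64(262)]
top swing_end [np.int64(189), np.int64(237), np.int64(203), np.int64(221)]
side rail_end [np.int64(240), np.int64(316), np.int64(225), np.int64(292)]
side swing_end [np.int64(245), np.int64(278), np.int64(226), np.int64(265)]
```

View pics/top1.png

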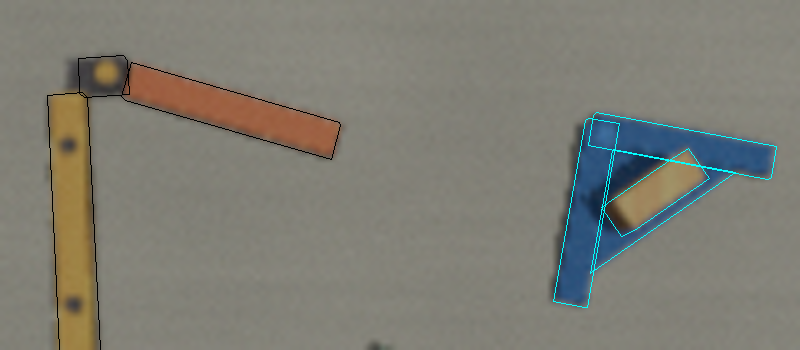

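View pics/side1.png

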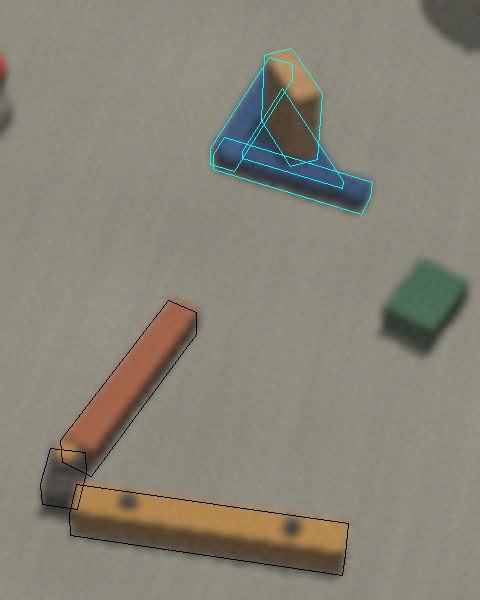

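The overlays match. The brass/copper frame's corner is near world (601,199), the square's is near (599,-91), and purple is ruled out. Next I work out the move to pre-grasp.

```bash
cat > go.py <<'E'
from h import *
import sys
from scipy.spatial.transform import Rotation as Ro
def target(pos,ang):
    z=np.array([np.cos(ang),np.sin(ang),0]);y=np.array([0,0,-1.]);x=np.cross(y,z); return np.array(pos,float),Ro.from_matrix(np.c_[x,y,z])
def delta(pos,ang):
    s=arm.read_state();R=Ro.from_quat(s["ee_rot"]);p,T=target(pos,ang)
    print("pos",s["position"].round(1),"z-axis ang",round(np.arctan2(*R.as_matrix()[[1,0],2]),3),"F",s["contact_force"].round(1),"w",round(s["gripper_width"],1),"t",round(s["clock"],2),"j6",s["joints"][5].round(3))
    print("d now-frame",R.inv().apply(p-s["position"]).round(1),"d target-frame",T.inv().apply(p-s["position"]).round(1),"rot",(R.inv()*T).as_rotvec().round(3))
E
python3 - <<'E'
from go import *
f=np.load("fit0.npz");p,q=f["p"],f["q"];p[2]
g=place([[42,42,48]],p)[0];h=place([[42,42,48]],q)[0];print(g,h,p[2]+np.pi/4-np.pi,q[2]+np.pi/4-np.pi)
for a in(p[2]+np.pi/4-np.pi,p[2]+np.pi/4-2*np.pi): delta([g[0],g[1],110],a)
E
```

```text
[ 550.47262371 -125.82428424   48.        ] [563.28702351 152.76459557  48.        ] 0.6222887064295723 0.8816076503724055
pos [ 255.9 -570.2  231.3] z-axis ang 1.993 F [-0.5 -0.6  0.6] w 85.7 t 1.8 j6 -0.259
d now-frame [450.7 121.3 284.8] d target-frame [-189.4  121.3  498.4] rot [-0.    1.37  0.  ]
pos [ 255.9 -570.2  231.3] z-axis ang 1.993 F [-0.5 -0.6  0.6] w 85.7 t 1.8 j6 -0.259
d now-frame [450.7 121.3 284.8] d target-frame [ 189.4  121.3 -498.4] rot [ 0.    -1.771  0.   ]
```

```bash
python3 -m creep '[{"delta_pos":[0,4,0],"rot":[0,-0.12,0],"jaw":60},{"delta_pos":[0,4,0],"rot":[0,-0.12,0],"jaw":60},{"delta_pos":[0,4,0],"rot":[0,-0.12,0],"jaw":60},{"delta_pos":[0,4,0],"rot":[0,-0.12,0],"jaw":60},{"delta_pos":[0,4,0],"rot":[0,-0.12,0],"jaw":60},{"delta_pos":[0,4,0],"rot":[0,-0.12,0],"jaw":60},{"delta_pos":[0,4,0],"rot":[0,-0.12,0],"jaw":60},{"delta_pos":[0,4,0],"rot":[0,-0.12,0],"jaw":60},{"delta_pos":[0,4,0],"rot":[0,-0.12,0],"jaw":60},{"delta_pos":[0,4,0],"rot":[0,-0.12,0],"jaw":60}]'
python3 -m creep '[{"delta_pos":[0,4,0],"rot":[0,-0.12,0],"jaw":60},{"delta_pos":[0,4,0],"rot":[0,-0.12,0],"jaw":60},{"delta_pos":[0,4,0],"rot":[0,-0.12,0],"jaw":60},{"delta_pos":[0,4,0],"rot":[0,-0.12,0],"jaw":60},{"delta_pos":[0,4,0],"rot":[0,-0.091,0],"jaw":60},{"delta_pos":[10.5,0,-27.7],"rot":[0,0,0],"jaw":60},{"delta_pos":[10.5,0,-27.7],"rot":[0,0,0],"jaw":60},{"delta_pos":[10.5,0,-27.7],"rot":[0,0,0],"jaw":60},{"delta_pos":[10.5,0,-27.7],"rot":[0,0,0],"jaw":60},{"delta_pos":[10.5,0,-27.7],"rot":[0,0,0],"jaw":60}]'
python3 - <<'E'
from go import *
delta([550.5,-125.8,110],.6223-np.pi)
E
```

```text
clock: 2.63
position: [255.9, -570.2, 191.1]
ee_rot: [-0.486, -0.514, 0.514, 0.486]
contact_force: [-0.1, 0.8, 0.3]
gripper_width: 60.1
clock: 3.47
position: [338.4, -445.8, 171.4]
ee_rot: [-0.323, -0.629, 0.629, 0.323]
contact_force: [0.2, 0.4, -0.3]
gripper_width: 60.0
pos [ 338.4 -445.8  171.4] z-axis ang -2.52 F [ 0.2  0.4 -0.3] w 60.0 t 3.47 j6 1.253
d now-frame [ 136.6   61.4 -358.8] d target-frame [ 136.4   61.4 -358.8] rot [-0.    -0.001 -0.   ]
```

```bash
python3 -m creep '[{"delta_pos":[13.6,4,-35.9],"rot":[0,0,0],"jaw":60},{"delta_pos":[13.6,4,-35.9],"rot":[0,0,0],"jaw":60},{"delta_pos":[13.6,4,-35.9],"rot":[0,0,0],"jaw":60},{"delta_pos":[13.6,4,-35.9],"rot":[0,0,0],"jaw":60},{"delta_pos":[13.6,4,-35.9],"rot":[0,0,0],"jaw":60},{"delta_pos":[13.6,4,-35.9],"rot":[0,0,0],"jaw":60},{"delta_pos":[13.6,4,-35.9],"rot":[0,0,0],"jaw":60},{"delta_pos":[13.6,4,-35.9],"rot":[0,0,0],"jaw":60},{"delta_pos":[13.6,4,-35.9],"rot":[0,0,0],"jaw":60},{"delta_pos":[13.6,4,-35.9],"rot":[0,0,0],"jaw":60}]'
python3 - <<'E'
from go import *
delta([550.5,-125.8,110],.6223-np.pi)
o=np.array([260,120]);im=arm.get_image("side")[120:240,260:420,::-1];im=cv2.resize(im,None,fx=5,fy=5,interpolation=cv2.INTER_CUBIC)
p=np.load("fit0.npz")["p"];draw(im,"side",[place(P,p) for P in SQ],o,5,(255,255,0))
cv2.imwrite("pics/side2.png",im)
E
```

```text
clock: 4.3
position: [551.3, -125.3, 131.4]
ee_rot: [0.323, 0.629, -0.629, -0.323]
contact_force: [1.1, -1.2, 0.5]
gripper_width: 60.0
pos [ 551.3 -125.3  131.4] z-axis ang -2.519 F [ 1.1 -1.2  0.5] w 60.0 t 4.3 j6 0.559
d now-frame [ 0.1 21.4  0.9] d target-frame [ 0.1 21.4  0.9] rot [ 0.  0. -0.]
```

View pics/side2.png

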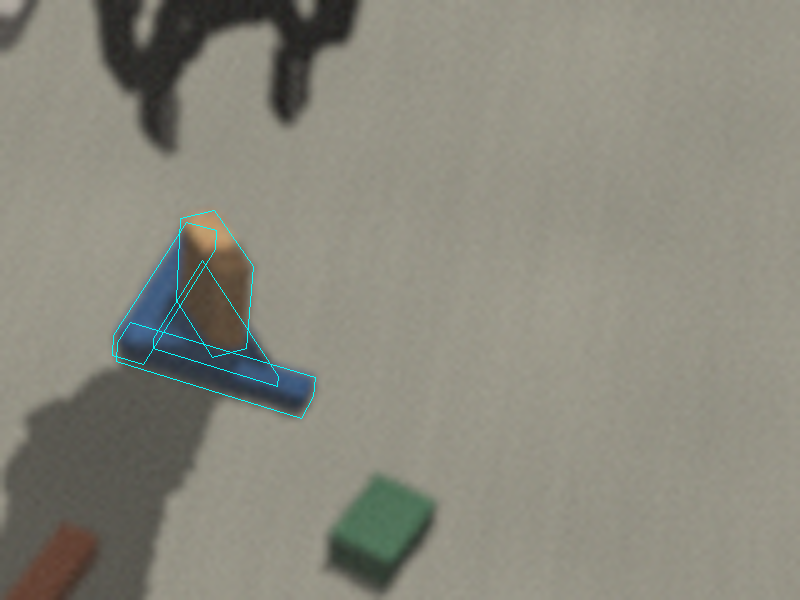

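```bash
python3 -m creep '[{"delta_pos":[0,12,0.9],"rot":[0,0,0],"jaw":60},{"delta_pos":[0,12,0],"rot":[0,0,0],"jaw":60},{"delta_pos":[0,12,0],"rot":[0,0,0],"jaw":60},{"delta_pos":[0,12,0],"rot":[0,0,0],"jaw":60},{"delta_pos":[0,12,0],"rot":[0,0,0],"jaw":60},{"delta_pos":[0,12,0],"rot":[0,0,0],"jaw":60},{"delta_pos":[0,12,0],"rot":[0,0,0],"jaw":60},{"delta_pos":[0,10,0],"rot":[0,0,0],"jaw":60},{"delta_pos":[0,8,0],"rot":[0,0,0],"jaw":60},{"delta_pos":[0,0,0],"rot":[0,0,0],"jaw":60}]'
python3 -m creep '[{"delta_pos":[0,0,0],"rot":[0,0,0],"jaw":30},{"delta_pos":[0,0,0],"rot":[0,0,0],"jaw":26},{"delta_pos":[0,0,0],"rot":[0,0,0],"jaw":22},{"delta_pos":[0,0,0],"rot":[0,0,0],"jaw":18},{"delta_pos":[0,0,0],"rot":[0,0,0],"jaw":10},{"delta_pos":[0,0,0],"rot":[0,0,0],"jaw":5},{"delta_pos":[0,0,0],"rot":[0,0,0],"jaw":5},{"delta_pos":[0,0,0],"rot":[0,0,0],"jaw":5},{"delta_pos":[0,0,0],"rot":[0,0,0],"jaw":5},{"delta_pos":[0,0,0],"rot":[0,0,0],"jaw":5}]'
python3 - <<'E'
from go import *
delta([550.5,-125.8,29],.6223-np.pi)
E
```

```text
clock: 5.18
position: [548.6, -127.7, 27.6]
ee_rot: [-0.322, -0.628, 0.629, 0.324]
contact_force: [-0.2, -0.4, 0.3]
gripper_width: 59.7
clock: 6.02
position: [550.8, -127.6, 30.4]
ee_rot: [0.324, 0.629, -0.629, -0.322]
contact_force: [0.9, 0.9, 5.6]
gripper_width: 19.2
pos [ 550.8 -127.6   30.4] z-axis ang -2.519 F [0.9 0.9 5.6] w 19.2 t 6.02 j6 0.563
d now-frame [ 1.6  1.4 -0.8] d target-frame [ 1.6  1.4 -0.8] rot [ 0.002  0.    -0.002]
```

```bash
python3 -m creep '[{"delta_pos":[0,-2,0],"rot":[0,0,0],"jaw":5},{"delta_pos":[0,-6,0],"rot":[0,0,0],"jaw":5},{"delta_pos":[0,-8,0],"rot":[0,0,0],"jaw":5},{"delta_pos":[0,-9,0],"rot":[0,0,0],"jaw":5},{"delta_pos":[0,-9,0],"rot":[0,0,0],"jaw":5},{"delta_pos":[0,-9,0],"rot":[0,0,0],"jaw":5},{"delta_pos":[0,-9,0],"rot":[0,0,0],"jaw":5},{"delta_pos":[0,-9,0],"rot":[0,0,0],"jaw":5},{"delta_pos":[0,-7,0],"rot":[0,0,0],"jaw":5},{"delta_pos":[0,-2,0],"rot":[0,0,0],"jaw":5}]'
python3 - <<'E'
from go import *
f=np.load("fit0.npz");p,q=f["p"],f["q"]
g=place([[42+55,42+10,0]],q)[0]; print(g)
delta([g[0],g[1],100],q[2]+np.pi/4-2*np.pi)
E
```

```text
clock: 6.85
position: [550.5, -127.7, 101.1]
ee_rot: [0.324, 0.629, -0.629, -0.322]
contact_force: [-0.6, 0.3, -3.3]
gripper_width: 19.2
[509.50198585 137.52747894   0.        ]
pos [ 550.5 -127.7  101.1] z-axis ang -2.519 F [-0.6  0.3 -3.3] w 19.2 t 6.85 j6 0.563
d now-frame [ 239.4    1.  -121.3] d target-frame [ 200.3    1.1 -178.6] rot [ 0.002 -0.259 -0.002]
```

```bash
python3 -m creep '[{"delta_pos":[0,0,0],"rot":[0,-0.065,0],"jaw":5},{"delta_pos":[0,0,0],"rot":[0,-0.065,0],"jaw":5},{"delta_pos":[0,0,0],"rot":[0,-0.065,0],"jaw":5},{"delta_pos":[0,0,0],"rot":[0,-0.064,0],"jaw":5},{"delta_pos":[8,0,-7],"rot":[0,0,0],"jaw":5},{"delta_pos":[15,0,-13.4],"rot":[0,0,0],"jaw":5},{"delta_pos":[18,0,-16],"rot":[0,0,0],"jaw":5},{"delta_pos":[18,0,-16],"rot":[0,0,0],"jaw":5},{"delta_pos":[18,0,-16],"rot":[0,0,0],"jaw":5},{"delta_pos":[18,0,-16],"rot":[0,0,0],"jaw":5}]'
python3 -m creep '[{"delta_pos":[18,0,-16],"rot":[0,0,0],"jaw":5},{"delta_pos":[18,0,-16],"rot":[0,0,0],"jaw":5},{"delta_pos":[18,0,-16],"rot":[0,0,0],"jaw":5},{"delta_pos":[18,0,-16],"rot":[0,0,0],"jaw":5},{"delta_pos":[15,0,-13.4],"rot":[0,0,0],"jaw":5},{"delta_pos":[12,0,-10.7],"rot":[0,0,0],"jaw":5},{"delta_pos":[6,0,-6],"rot":[0,0,0],"jaw":5},{"delta_pos":[0,0,0],"rot":[0,0,0],"jaw":5},{"delta_pos":[0,0,0],"rot":[0,0,0],"jaw":5},{"delta_pos":[0,0,0],"rot":[0,0,0],"jaw":5}]'
cat > fit1.py <<'E'
from go import *
# where is the held square: fit x,y,yaw with z from the TCP, both cameras, arm may hide parts -> use blue pixels only
import sys
q=np.load("fit0.npz")["q"]; z=float(sys.argv[1]); name=sys.argv[2]; tc=arm.read_state()["position"]
w=[]
for c,o,W,s in(("top",(170,190),(110,90),4),("side",(200,170),(150,130),4)):
    im=arm.get_image(c); hsv=cv2.cvtColor(im,cv2.COLOR_RGB2HSV)
    o=np.array(o);cr=cv2.resize(im[o[1]:o[1]+W[1],o[0]:o[0]+W[0],::-1],None,fx=s,fy=s,interpolation=cv2.INTER_CUBIC)
    d=arm.masks_of(c,"square"); b=place([[42,42,0]],[0,0,q[2]])[0]
    if d:
        m=d[0]["pixels"]; up=lambda p:[place(P+[0,0,z],p) for P in SQ]
        p,e=fit([(c,m)],up,[tc[0]-b[0],tc[1]-b[1],q[2]],[6,6,.05])
        print(c,"square fit",p.round(3),round(e,1),"in frame xy",rz([[*(p[:2]-q[:2]),0]],-q[2])[0,:2].round(1),"dyaw",round(p[2]-q[2],3),"npx",int(m.sum()))
        draw(cr,c,up(p),o,s,(255,255,0))
    cv2.putText(cr,c,(5,20),0,.6,(0,0,255),2)
    w.append(cv2.resize(cr,(400,int(cr.shape[0]*400/cr.shape[1]))))
h=max(a.shape[0] for a in w); cv2.imwrite(f"pics/{name}.png",np.hstack([np.pad(a,((0,h-a.shape[0]),(0,0),(0,0))) for a in w]))
E
python3 - <<'E'
from go import *
q=np.load("fit0.npz")["q"];g=place([[42+55,42+10,0]],q)[0]; 
delta([g[0],g[1],100],q[2]+np.pi/4-2*np.pi)
E
python3 fit1.py 71 c3
```

```text
clock: 7.68
position: [529.4, -0.6, 99.2]
ee_rot: [-0.239, -0.665, 0.665, 0.24]
contact_force: [0.2, 0.9, -3.4]
gripper_width: 19.3
clock: 8.52
position: [508.7, 136.7, 99.2]
ee_rot: [-0.239, -0.665, 0.666, 0.24]
contact_force: [0.1, -0.7, -3.9]
gripper_width: 19.5
pos [508.7 136.7  99.2] z-axis ang -2.262 F [ 0.1 -0.7 -3.9] w 19.5 t 8.52 j6 0.309
d now-frame [-0.1 -0.8 -1.2] d target-frame [-0.1 -0.8 -1.2] rot [-0.001 -0.002  0.   ]
top square fit [545.429 180.047   3.221] 593.6 in frame xy [57.2 13.1] dyaw -0.017 npx 251
side square fit [545.432 185.296   3.234] 269.1 in frame xy [56.6  7.9] dyaw -0.004 npx 1125
```

View pics/c3.png

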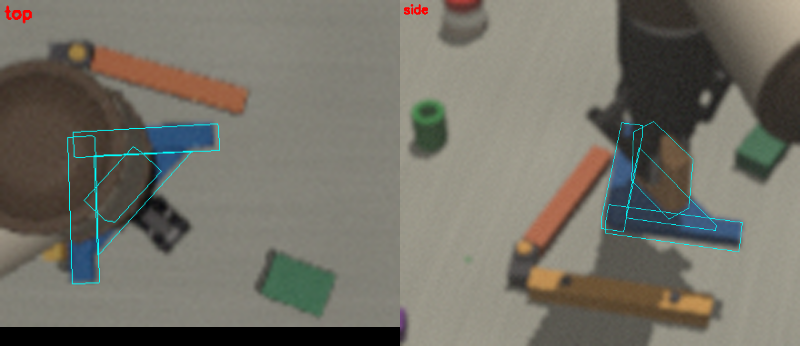

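```bash
python3 -m creep '[{"delta_pos":[0,6,0],"rot":[0,0,0],"jaw":5},{"delta_pos":[0,9,0],"rot":[0,0,0],"jaw":5},{"delta_pos":[0,9,0],"rot":[0,0,0],"jaw":5},{"delta_pos":[0,9,0],"rot":[0,0,0],"jaw":5},{"delta_pos":[0,9,0],"rot":[0,0,0],"jaw":5},{"delta_pos":[0,8,0],"rot":[0,0,0],"jaw":5},{"delta_pos":[0,6,0],"rot":[0,0,0],"jaw":5},{"delta_pos":[0,4,0],"rot":[0,0,0],"jaw":5},{"delta_pos":[0,3,0],"rot":[0,0,0],"jaw":5},{"delta_pos":[0,0,0],"rot":[0,0,0],"jaw":5}]'
python3 -m creep '[{"delta_pos":[0,0.5,0],"rot":[0,0,0],"jaw":5},{"delta_pos":[0,0.5,0],"rot":[0,0,0],"jaw":5},{"delta_pos":[0,0.5,0],"rot":[0,0,0],"jaw":5},{"delta_pos":[0,0.5,0],"rot":[0,0,0],"jaw":5},{"delta_pos":[0,0.5,0],"rot":[0,0,0],"jaw":5},{"delta_pos":[0,0.5,0],"rot":[0,0,0],"jaw":5},{"delta_pos":[0,0.5,0],"rot":[0,0,0],"jaw":5},{"delta_pos":[0,0,0],"rot":[0,0,0],"jaw":5},{"delta_pos":[0,0,0],"rot":[0,0,0],"jaw":5},{"delta_pos":[0,0,0],"rot":[0,0,0],"jaw":5}]'
```

```text
clock: 9.55
position: [508.8, 137.2, 35.7]
ee_rot: [-0.239, -0.665, 0.666, 0.239]
contact_force: [-0.5, 1.5, -3.8]
gripper_width: 19.3
clock: 10.38
position: [509.0, 137.3, 32.8]
ee_rot: [-0.239, -0.665, 0.665, 0.239]
contact_force: [-0.1, 0.0, -3.0]
gripper_width: 19.4
```

```bash
python3 -m creep '[{"delta_pos":[0,0.5,0],"rot":[0,0,0],"jaw":5},{"delta_pos":[0,0.5,0],"rot":[0,0,0],"jaw":5},{"delta_pos":[0,0.5,0],"rot":[0,0,0],"jaw":5},{"delta_pos":[0,0.5,0],"rot":[0,0,0],"jaw":5},{"delta_pos":[0,0.5,0],"rot":[0,0,0],"jaw":5},{"delta_pos":[0,0.5,0],"rot":[0,0,0],"jaw":5},{"delta_pos":[0,0,0],"rot":[0,0,0],"jaw":5},{"delta_pos":[0,0,0],"rot":[0,0,0],"jaw":5},{"delta_pos":[0,0,0],"rot":[0,0,0],"jaw":5},{"delta_pos":[0,0,0],"rot":[0,0,0],"jaw":5}]'
python3 - <<'E'
from go import *
q=np.load("fit0.npz")["q"];R=Ro.from_quat(arm.read_state()["ee_rot"])
for v in([-1,0,0],[0,-1,0],[1,0,0],[0,1,0]): print("frame",v,"tool",R.inv().apply(rz([v],q[2])[0]).round(3),"world",rz([v],q[2])[0].round(3))
print(arm.read_state()["contact_force"],arm.read_state()["wrist_torque"])
E
```

```text
clock: 11.22
position: [509.0, 137.3, 30.4]
ee_rot: [0.239, 0.666, -0.665, -0.239]
contact_force: [-2.7, 0.3, 6.1]
gripper_width: 19.2
frame [-1, 0, 0] tool [-0.707  0.    -0.707] world [0.995 0.096 0.   ]
frame [0, -1, 0] tool [ 0.707  0.    -0.707] world [-0.096  0.995  0.   ]
frame [1, 0, 0] tool [ 0.707 -0.     0.707] world [-0.995 -0.096  0.   ]
frame [0, 1, 0] tool [-0.707 -0.     0.707] world [ 0.096 -0.995  0.   ]
[-2.71986805  0.30118144  6.12766265] [-0.08112001  0.95027441 -0.03169139]
```

```bash
cat > st.py <<'E'
from go import *
q=np.load("fit0.npz")["q"];s=arm.read_state()
b=rz([s["position"]-[q[0],q[1],0]],-q[2])[0]-[42,42,0]
print("sq-in-frame",b.round(1),"yaw err",round(np.arctan2(*Ro.from_quat(s["ee_rot"]).as_matrix()[[1,0],2])-(q[2]+np.pi/4-2*np.pi),4),"F in frame",rz([s["contact_force"]],-q[2])[0].round(1),"T",s["wrist_torque"].round(2),"w",round(s["gripper_width"],1),"t",s["clock"].__round__(2))
E
python3 st.py
python3 -m creep '[{"delta_pos":[0.7,0,-0.7],"rot":[0,0,0],"jaw":5},{"delta_pos":[0.7,0,-0.7],"rot":[0,0,0],"jaw":5},{"delta_pos":[0.7,0,-0.7],"rot":[0,0,0],"jaw":5},{"delta_pos":[0.7,0,-0.7],"rot":[0,0,0],"jaw":5},{"delta_pos":[0.7,0,-0.7],"rot":[0,0,0],"jaw":5},{"delta_pos":[0.7,0,-0.7],"rot":[0,0,0],"jaw":5},{"delta_pos":[0.7,0,-0.7],"rot":[0,0,0],"jaw":5},{"delta_pos":[0,0,0],"rot":[0,0,0],"jaw":5},{"delta_pos":[0,0,0],"rot":[0,0,0],"jaw":5},{"delta_pos":[0,0,0],"rot":[0,0,0],"jaw":5}]' >/dev/null; python3 st.py
```

```text
sq-in-frame [55.6 10.2 30.4] yaw err -0.0005 F in frame [ 2.7 -0.6  6.1] T [-0.08  0.95 -0.03] w 19.2 t 11.22
sq-in-frame [54.8  3.7 30.3] yaw err -0.0002 F in frame [0.6 5.5 5. ] T [-1.36 -0.02  0.02] w 19.3 t 12.05
```

```bash
python3 -m creep '[{"delta_pos":[0.4,0,-0.4],"rot":[0,0,0],"jaw":5},{"delta_pos":[0.4,0,-0.4],"rot":[0,0,0],"jaw":5},{"delta_pos":[0.4,0,-0.4],"rot":[0,0,0],"jaw":5},{"delta_pos":[0.4,0,-0.4],"rot":[0,0,0],"jaw":5},{"delta_pos":[0.4,0,-0.4],"rot":[0,0,0],"jaw":5},{"delta_pos":[0,0,0],"rot":[0,0,0],"jaw":5},{"delta_pos":[0,0,0],"rot":[0,0,0],"jaw":5},{"delta_pos":[0,0,0],"rot":[0,0,0],"jaw":5},{"delta_pos":[0,0,0],"rot":[0,0,0],"jaw":5},{"delta_pos":[0,0,0],"rot":[0,0,0],"jaw":5}]' >/dev/null; python3 st.py
python3 fit1.py 0 c4
```

```text
sq-in-frame [54.9  1.6 30.4] yaw err -0.0008 F in frame [-1.   7.6  6.5] T [-2.17 -0.45 -0.13] w 19.2 t 12.88
top square fit [547.639 189.319   3.208] 524.9 in frame xy [54.1  4.1] dyaw -0.03 npx 209
side square fit [549.478 173.238   3.051] 407.8 in frame xy [53.8 20.3] dyaw -0.187 npx 782
```

View pics/c4.png

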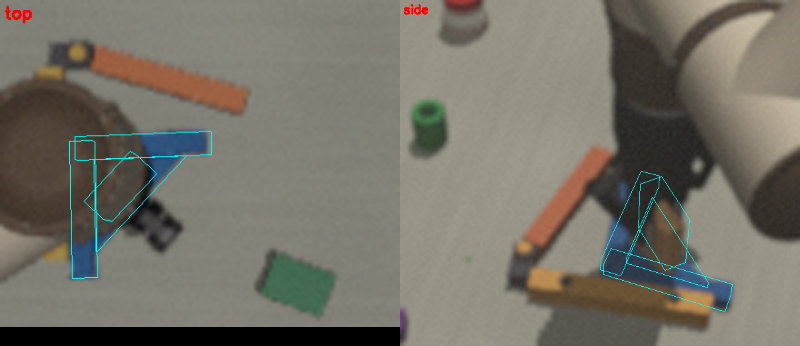

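```bash
python3 -m creep '[{"delta_pos":[0.4,0,-0.4],"rot":[0,0,0],"jaw":5},{"delta_pos":[0.4,0,-0.4],"rot":[0,0,0],"jaw":5},{"delta_pos":[0.4,0,-0.4],"rot":[0,0,0],"jaw":5},{"delta_pos":[0.4,0,-0.4],"rot":[0,0,0],"jaw":5},{"delta_pos":[0,0,0],"rot":[0,0,0],"jaw":5},{"delta_pos":[0,0,0],"rot":[0,0,0],"jaw":5},{"delta_pos":[0,0,0],"rot":[0,0,0],"jaw":5},{"delta_pos":[0,0,0],"rot":[0,0,0],"jaw":5},{"delta_pos":[0,0,0],"rot":[0,0,0],"jaw":5},{"delta_pos":[0,0,0],"rot":[0,0,0],"jaw":5}]' >/dev/null; python3 st.py
```

```text
sq-in-frame [55.2  1.2 30.5] yaw err -0.0021 F in frame [-3.  15.8  6.9] T [-4.34 -1.33 -0.37] w 19.3 t 13.92
```

```bash
python3 -m creep '[{"delta_pos":[0,0,0],"rot":[0,0.005,0],"jaw":5},{"delta_pos":[0,0,0],"rot":[0,0.005,0],"jaw":5},{"delta_pos":[0,0,0],"rot":[0,0,0],"jaw":5},{"delta_pos":[0,0,0],"rot":[0,0,0],"jaw":5},{"delta_pos":[0,0,0],"rot":[0,0,0],"jaw":5},{"delta_pos":[0,0,0],"rot":[0,0,0],"jaw":5},{"delta_pos":[0,0,0],"rot":[0,0,0],"jaw":5},{"delta_pos":[0,0,0],"rot":[0,0,0],"jaw":5},{"delta_pos":[0,0,0],"rot":[0,0,0],"jaw":5},{"delta_pos":[0,0,0],"rot":[0,0,0],"jaw":5}]' >/dev/null; python3 st.py
python3 -m creep '[{"delta_pos":[0,0,0],"rot":[0,0.005,0],"jaw":5},{"delta_pos":[0,0,0],"rot":[0,0.005,0],"jaw":5},{"delta_pos":[0,0,0],"rot":[0,0,0],"jaw":5},{"delta_pos":[0,0,0],"rot":[0,0,0],"jaw":5},{"delta_pos":[0,0,0],"rot":[0,0,0],"jaw":5},{"delta_pos":[0,0,0],"rot":[0,0,0],"jaw":5},{"delta_pos":[0,0,0],"rot":[0,0,0],"jaw":5},{"delta_pos":[0,0,0],"rot":[0,0,0],"jaw":5},{"delta_pos":[0,0,0],"rot":[0,0,0],"jaw":5},{"delta_pos":[0,0,0],"rot":[0,0,0],"jaw":5}]' >/dev/null; python3 st.py
```

```text
sq-in-frame [55.4  1.2 30.5] yaw err -0.0107 F in frame [-1.8 15.6  7.5] T [-4.16 -1.17  0.02] w 19.5 t 14.75
sq-in-frame [55.4  1.2 30.5] yaw err -0.0177 F in frame [-1.8 14.5  7.2] T [-4.11 -1.    0.59] w 19.5 t 15.58
```

```bash
python3 -m creep '[{"delta_pos":[0,0,0],"rot":[0,-0.006,0],"jaw":5},{"delta_pos":[-1.4,0,-1.4],"rot":[0,0,0],"jaw":5},{"delta_pos":[-1.4,0,-1.4],"rot":[0,0,0],"jaw":5},{"delta_pos":[-1.4,0,-1.4],"rot":[0,0,0],"jaw":5},{"delta_pos":[-1.4,0,-1.4],"rot":[0,0,0],"jaw":5},{"delta_pos":[-1.4,0,-1.4],"rot":[0,0,0],"jaw":5},{"delta_pos":[-1.4,0,-1.4],"rot":[0,0,0],"jaw":5},{"delta_pos":[-1.4,0,-1.4],"rot":[0,0,0],"jaw":5},{"delta_pos":[-1.4,0,-1.4],"rot":[0,0,0],"jaw":5},{"delta_pos":[-1.4,0,-1.4],"rot":[0,0,0],"jaw":5}]' >/dev/null; python3 st.py
```

```text
sq-in-frame [44.6  1.5 30.8] yaw err -0.0144 F in frame [19.5  5.  25.3] T [-1.45  5.17  0.36] w 19.3 t 16.42
```

```bash
python3 -m creep '[{"delta_pos":[0,-0.3,0],"rot":[0,0,0],"jaw":5},{"delta_pos":[0,-0.3,0],"rot":[0,0,0],"jaw":5},{"delta_pos":[0,-0.3,0],"rot":[0,0,0],"jaw":5},{"delta_pos":[0,0,0],"rot":[0,0,0],"jaw":5},{"delta_pos":[0,0,0],"rot":[0,0,0],"jaw":5},{"delta_pos":[0,0,0],"rot":[0,0,0],"jaw":5},{"delta_pos":[0,0,0],"rot":[0,0,0],"jaw":5},{"delta_pos":[0,0,0],"rot":[0,0,0],"jaw":5},{"delta_pos":[0,0,0],"rot":[0,0,0],"jaw":5},{"delta_pos":[0,0,0],"rot":[0,0,0],"jaw":5}]' >/dev/null; python3 st.py
python3 - <<'E'
from h import *
w=[]
for c,o,W in(("top",(170,190),(100,75)),("side",(230,200),(100,75))):
    im=arm.get_image(c)[o[1]:o[1]+W[1],o[0]:o[0]+W[0],::-1]; w.append(cv2.resize(im,None,fx=4,fy=4,interpolation=cv2.INTER_CUBIC))
cv2.imwrite("pics/c5.png",np.hstack(w))
E
```

```text
sq-in-frame [44.1  1.5 30.9] yaw err -0.0145 F in frame [14.8  5.2 18.7] T [-1.62  4.07  0.39] w 19.0 t 17.25
```

View pics/c5.png

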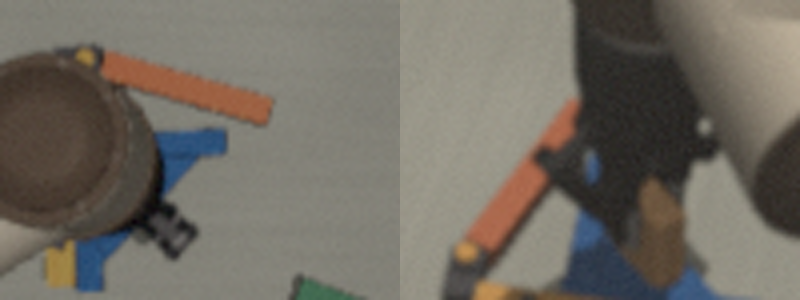

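```bash
python3 -m creep '[{"delta_pos":[0,-0.3,0],"rot":[0,0,0],"jaw":5},{"delta_pos":[0,-0.3,0],"rot":[0,0,0],"jaw":5},{"delta_pos":[0,-0.3,0],"rot":[0,0,0],"jaw":5},{"delta_pos":[0,-0.3,0],"rot":[0,0,0],"jaw":5},{"delta_pos":[0,-0.3,0],"rot":[0,0,0],"jaw":5},{"delta_pos":[0,-0.3,0],"rot":[0,0,0],"jaw":5},{"delta_pos":[0,0,0],"rot":[0,0,0],"jaw":5},{"delta_pos":[0,0,0],"rot":[0,0,0],"jaw":5},{"delta_pos":[0,0,0],"rot":[0,0,0],"jaw":5},{"delta_pos":[0,0,0],"rot":[0,0,0],"jaw":5}]' >/dev/null; python3 st.py
```

```text
sq-in-frame [43.5  1.5 31. ] yaw err -0.0148 F in frame [8.9 6.5 6.4] T [-1.78  2.59  0.37] w 19.2 t 18.18
```

```bash
python3 -m creep '[{"delta_pos":[-0.7,-0.1,-0.7],"rot":[0,0,0],"jaw":5},{"delta_pos":[-0.7,-0.1,-0.7],"rot":[0,0,0],"jaw":5},{"delta_pos":[-0.7,-0.1,-0.7],"rot":[0,0,0],"jaw":5},{"delta_pos":[-0.7,-0.1,-0.7],"rot":[0,0,0],"jaw":5},{"delta_pos":[-0.7,-0.1,-0.7],"rot":[0,0,0],"jaw":5},{"delta_pos":[-0.7,0,-0.7],"rot":[0,0,0],"jaw":5},{"delta_pos":[-0.7,0,-0.7],"rot":[0,0,0],"jaw":5},{"delta_pos":[-0.7,0,-0.7],"rot":[0,0,0],"jaw":5},{"delta_pos":[0,0,0],"rot":[0,0,0],"jaw":5},{"delta_pos":[0,0,0],"rot":[0,0,0],"jaw":5}]' >/dev/null; python3 st.py
```

```text
sq-in-frame [35.   1.5 31. ] yaw err -0.0148 F in frame [7.5 6.1 2.2] T [-2.03  1.86  0.38] w 19.1 t 19.02
```

```bash
python3 -m creep '[{"delta_pos":[-1,0,-1],"rot":[0,0,0],"jaw":5},{"delta_pos":[-1,0,-1],"rot":[0,0,0],"jaw":5},{"delta_pos":[-1,0,-1],"rot":[0,0,0],"jaw":5},{"delta_pos":[-1,0,-1],"rot":[0,0,0],"jaw":5},{"delta_pos":[-1,0,-1],"rot":[0,0,0],"jaw":5},{"delta_pos":[-1,0,-1],"rot":[0,0,0],"jaw":5},{"delta_pos":[-1,0,-1],"rot":[0,0,0],"jaw":5},{"delta_pos":[-1,0,-1],"rot":[0,0,0],"jaw":5},{"delta_pos":[-1,0,-1],"rot":[0,0,0],"jaw":5},{"delta_pos":[0,0,0],"rot":[0,0,0],"jaw":5}]' >/dev/null; python3 st.py
```

```text
sq-in-frame [23.7  1.9 31.1] yaw err -0.0158 F in frame [10.3  5.6  7. ] T [-1.66  3.08  0.2 ] w 19.4 t 19.85
```

```bash
python3 -m creep '[{"delta_pos":[-0.8,-0.1,-1.2],"rot":[0,0,0],"jaw":5},{"delta_pos":[-0.8,-0.1,-1.2],"rot":[0,0,0],"jaw":5},{"delta_pos":[-0.8,-0.1,-1.2],"rot":[0,0,0],"jaw":5},{"delta_pos":[-1,-0.1,-1],"rot":[0,0,0],"jaw":5},{"delta_pos":[-1,-0.1,-1],"rot":[0,0,0],"jaw":5},{"delta_pos":[-1,-0.1,-1],"rot":[0,0,0],"jaw":5},{"delta_pos":[-1,0,-1],"rot":[0,0,0],"jaw":5},{"delta_pos":[-1,0,-1],"rot":[0,0,0],"jaw":5},{"delta_pos":[-1,0,-1],"rot":[0,0,0],"jaw":5},{"delta_pos":[0,0,0],"rot":[0,0,0],"jaw":5}]' >/dev/null; python3 st.py
```

```text
sq-in-frame [12.5  2.  31.3] yaw err -0.0165 F in frame [13.1  7.   6.9] T [-2.11  3.73  0.18] w 19.3 t 20.68
```

```bash
python3 -m creep '[{"delta_pos":[-0.7,-0.1,-0.8],"rot":[0,0,0],"jaw":5},{"delta_pos":[-0.7,-0.1,-0.8],"rot":[0,0,0],"jaw":5},{"delta_pos":[-0.7,-0.1,-0.8],"rot":[0,0,0],"jaw":5},{"delta_pos":[-0.7,0,-0.8],"rot":[0,0,0],"jaw":5},{"delta_pos":[-0.7,0,-0.8],"rot":[0,0,0],"jaw":5},{"delta_pos":[-0.7,0,-0.8],"rot":[0,0,0],"jaw":5},{"delta_pos":[-0.7,0,-0.8],"rot":[0,0,0],"jaw":5},{"delta_pos":[-0.7,0,-0.8],"rot":[0,0,0],"jaw":5},{"delta_pos":[0,0,0],"rot":[0,0,0],"jaw":5},{"delta_pos":[0,0,0],"rot":[0,0,0],"jaw":5}]' >/dev/null; python3 st.py
```

```text
sq-in-frame [ 5.2  2.1 31.5] yaw err -0.017 F in frame [14.7  7.   9. ] T [-2.37  4.27  0.09] w 19.0 t 21.52
```

```bash
cat >> st.py <<'E'
print("tool y axis in frame",rz([Ro.from_quat(s["ee_rot"]).as_matrix()[:,1]],-q[2])[0].round(4))
E
python3 -m creep '[{"delta_pos":[-0.7,-0.1,-0.8],"rot":[0,0,0],"jaw":5},{"delta_pos":[-0.7,-0.1,-0.8],"rot":[0,0,0],"jaw":5},{"delta_pos":[-0.7,-0.1,-0.8],"rot":[0,0,0],"jaw":5},{"delta_pos":[-0.7,0,-0.8],"rot":[0,0,0],"jaw":5},{"delta_pos":[-0.7,0,-0.8],"rot":[0,0,0],"jaw":5},{"delta_pos":[-0.7,0,-0.8],"rot":[0,0,0],"jaw":5},{"delta_pos":[0,0,0],"rot":[0,0,0],"jaw":5},{"delta_pos":[0,0,0],"rot":[0,0,0],"jaw":5},{"delta_pos":[0,0,0],"rot":[0,0,0],"jaw":5},{"delta_pos":[0,0,0],"rot":[0,0,0],"jaw":5}]' >/dev/null; python3 st.py
```

```text
sq-in-frame [-0.3  2.2 31.5] yaw err -0.0175 F in frame [16.6  7.   8.7] T [-2.63  4.51  0.11] w 19.3 t 22.35
tool y axis in frame [ 0.0235  0.009  -0.9997]
```

```bash
python3 -m creep '[{"delta_pos":[0,0,0],"rot":[-0.005,0,0.002],"jaw":5},{"delta_pos":[0,0,0],"rot":[-0.005,0,0.002],"jaw":5},{"delta_pos":[0,0,0],"rot":[-0.005,0,0.002],"jaw":5},{"delta_pos":[0,0,0],"rot":[-0.005,0,0.002],"jaw":5},{"delta_pos":[0,0,0],"rot":[-0.003,0,0.002],"jaw":5},{"delta_pos":[-0.7,0,-0.7],"rot":[0,0,0],"jaw":5},{"delta_pos":[-0.7,0,-0.7],"rot":[0,0,0],"jaw":5},{"delta_pos":[0,0,0],"rot":[0,0,0],"jaw":5},{"delta_pos":[0,0,0],"rot":[0,0,0],"jaw":5},{"delta_pos":[0,0,0],"rot":[0,0,0],"jaw":5}]' >/dev/null; python3 st.py
```

```text
sq-in-frame [-0.5  2.3 30.6] yaw err -0.0178 F in frame [18.9  6.2  9.9] T [-2.39  5.37  0.12] w 19.5 t 23.18
tool y axis in frame [ 0.0037  0.001  -1.    ]
```

```bash
python3 -m creep '[{"delta_pos":[-0.6,-0.05,-0.8],"rot":[0,0,0],"jaw":5},{"delta_pos":[-0.6,-0.05,-0.8],"rot":[0,0,0],"jaw":5},{"delta_pos":[-0.6,-0.05,-0.8],"rot":[0,0,0],"jaw":5},{"delta_pos":[0,0,0],"rot":[0,0,0],"jaw":5},{"delta_pos":[0,0,0],"rot":[0,0,0],"jaw":5},{"delta_pos":[0,0,0],"rot":[0,0,0],"jaw":5},{"delta_pos":[0,0,0],"rot":[0,0,0],"jaw":5},{"delta_pos":[0,0,0],"rot":[0,0,0],"jaw":5},{"delta_pos":[0,0,0],"rot":[0,0,0],"jaw":5},{"delta_pos":[0,0,0],"rot":[0,0,0],"jaw":5}]' >/dev/null; python3 st.py
python3 - <<'E'
from go import *
q=np.load("fit0.npz")["q"];w=[]
for c,o,W in(("top",(165,185),(100,75)),("side",(230,200),(100,75))):
    im=arm.get_image(c)[o[1]:o[1]+W[1],o[0]:o[0]+W[0],::-1]; w.append(cv2.resize(im,None,fx=4,fy=4,interpolation=cv2.INTER_CUBIC))
cv2.imwrite("pics/c6.png",np.hstack(w))
E
```

```text
sq-in-frame [-0.7  2.4 30.9] yaw err -0.0181 F in frame [25.7  4.8 15. ] T [-2.13  7.24  0.11] w 19.6 t 24.02
tool y axis in frame [ 0.0094  0.0023 -1.    ]
```

View pics/c6.png

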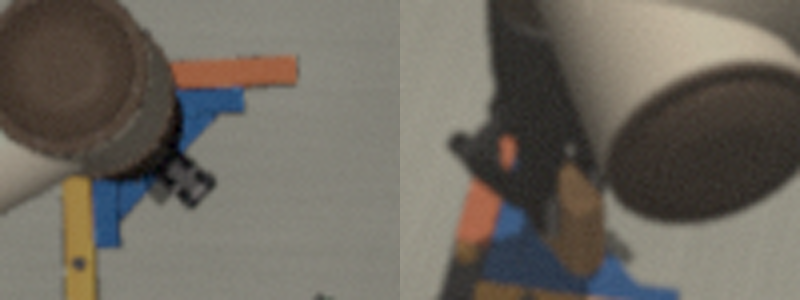

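```bash
python3 -m creep '[{"delta_pos":[0.6,-0.2,-0.6],"rot":[0,0,0],"jaw":5},{"delta_pos":[0.6,-0.2,-0.6],"rot":[0,0,0],"jaw":5},{"delta_pos":[0.6,-0.2,-0.6],"rot":[0,0,0],"jaw":5},{"delta_pos":[0.6,-0.2,-0.6],"rot":[0,0,0],"jaw":5},{"delta_pos":[0,0,0],"rot":[-0.006,0,0.003],"jaw":5},{"delta_pos":[0,0,0],"rot":[0,0,0],"jaw":5},{"delta_pos":[0,0,0],"rot":[0,0,0],"jaw":5},{"delta_pos":[0,0,0],"rot":[0,0,0],"jaw":5},{"delta_pos":[0,0,0],"rot":[0,0,0],"jaw":5},{"delta_pos":[0,0,0],"rot":[0,0,0],"jaw":5}]' >/dev/null; python3 st.py
```

```text
sq-in-frame [-0.6  2.1 30.8] yaw err -0.0186 F in frame [20.6 14.9 10.7] T [-4.99  5.69  0.19] w 19.4 t 24.95
tool y axis in frame [ 0.005   0.0042 -1.    ]
```

```bash
cat > ang.py <<'E'
from go import *
ims=np.mean([arm.get_image("top").astype(float) for _ in range(6)],0)
r,g,b=[cv2.GaussianBlur(ims[:,:,i],(0,0),.7) for i in range(3)]
rb=r-b
def edges(prof,thr_frac=.5):  # first & last crossing
    m=prof.max()*thr_frac; i=np.nonzero(prof>m)[0]; a,z=i[0],i[-1]
    return a-(prof[a]-m)/(prof[a]-prof[a-1]), z+(prof[z]-m)/(prof[z]-prof[z+1])
def line(P):
    P=np.array(P);v=cv2.fitLine(P[:,:2].astype(np.float32),cv2.DIST_HUBER,0,.01,.01).ravel();return np.arctan2(v[1],v[0]),P
# copper: columns 214..236, rows 190..212
for nm,which in(("far",0),("near",1)):
    L=[]
    for x in range(214,236):
        e=edges(rb[190:215,x]); L.append(back("top",(x,190+e[which]),20))
    a,P=line(L); print("copper",nm,"world dir",round(a%np.pi,4),P[0].round(1),P[-1].round(1))
for nm,which in(("left",0),("right",1)):
    L=[]
    for y in range(240,258):
        e=edges(rb[y,176:200]); L.append(back("top",(176+e[which],y),20))
    a,P=line(L); print("brass",nm,"world dir",round(a%np.pi,4),P[0].round(1),P[-1].round(1))
# blue leg end/inside: x-leg right edge rows 238..246
q=np.load("fit0.npz")["q"];print("fit frame yaw",q[2]-np.pi,"+90",q[2]-np.pi/2)
E
python3 ang.py
```

```text
copper far world dir 1.6495 [627.9 119.8  20. ] [632.8  59.9  20. ]
copper near world dir 1.6215 [608.8 119.   20. ] [612.1  59.2  20. ]
brass left world dir 0.0745 [510. 210.  20.] [462.7 206.5  20. ]
brass right world dir 0.1478 [510.6 190.6  20. ] [463.3 184.7  20. ]
fit frame yaw 0.09620948697495724 +90 1.6670058137698538
```

```bash
python3 -m creep '[{"delta_pos":[0.4,0,-0.6],"rot":[0,0,0],"jaw":5},{"delta_pos":[0.4,0,-0.6],"rot":[0,0,0],"jaw":5},{"delta_pos":[0,0,0],"rot":[0,0,0],"jaw":5},{"delta_pos":[0,0,0],"rot":[0,0,0],"jaw":5},{"delta_pos":[0,0,0],"rot":[0,0,0],"jaw":5},{"delta_pos":[0,0,0],"rot":[0,0,0],"jaw":5},{"delta_pos":[0,0,0],"rot":[0,0,0],"jaw":5},{"delta_pos":[0,0,0],"rot":[0,0,0],"jaw":5},{"delta_pos":[0,0,0],"rot":[0,0,0],"jaw":5},{"delta_pos":[0,0,0],"rot":[0,0,0],"jaw":5}]' >/dev/null; python3 st.py; python3 ang.py
python3 - <<'E'
from go import *
im=arm.get_image("top")[185:260,165:285,::-1]; cv2.imwrite("pics/c7.png",cv2.resize(im,None,fx=6,fy=6,interpolation=cv2.INTER_CUBIC))
for t in("wax_block","wax_tube","polish_jar"): print(t,[(np.round(d["location"]).tolist(),round(d["p"],2)) for d in arm.find_in("top",t)])
E
```

```text
sq-in-frame [-0.6  2.  30.9] yaw err -0.0187 F in frame [20.5 19.4 10.9] T [-6.19  5.39  0.26] w 18.8 t 26.08
tool y axis in frame [ 0.0062  0.0059 -1.    ]
copper far world dir 1.6492 [627.9 119.8  20. ] [632.9  59.9  20. ]
copper near world dir 1.6212 [608.8 119.   20. ] [612.1  59.2  20. ]
brass left world dir 0.0736 [510.1 210.   20. ] [462.7 206.5  20. ]
brass right world dir 0.148 [510.6 190.6  20. ] [463.3 184.7  20. ]
fit frame yaw 0.09620948697495724 +90 1.6670058137698538
wax_block [([252.0, 270.0], 0.68)]
wax_tube [([251.0, 270.0], 0.28)]
polish_jar [([289.0, 156.0], 0.75), ([253.0, 269.0], 0.34)]
```

View pics/c7.png

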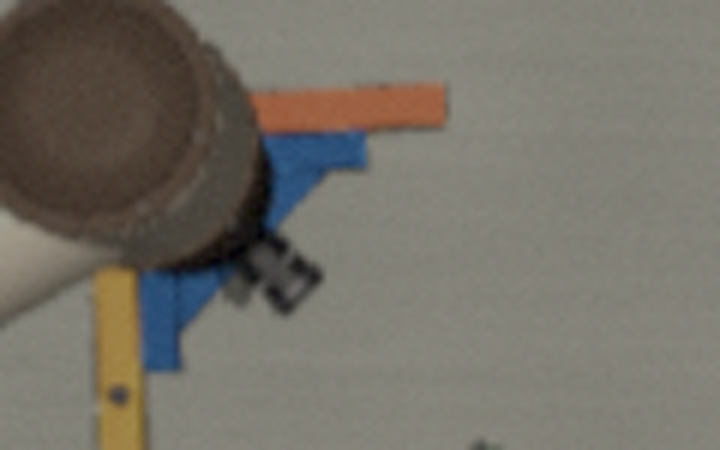

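```bash
python3 -m creep '[{"delta_pos":[0,0,0],"rot":[-0.005,0,0],"jaw":5},{"delta_pos":[0,0,0],"rot":[-0.005,0,0],"jaw":5},{"delta_pos":[0,0,0],"rot":[0,0,0],"jaw":5},{"delta_pos":[0,0,0],"rot":[0,0,0],"jaw":5},{"delta_pos":[0,0,0],"rot":[0,0,0],"jaw":5},{"delta_pos":[0,0,0],"rot":[0,0,0],"jaw":5},{"delta_pos":[0,0,0],"rot":[0,0,0],"jaw":5},{"delta_pos":[0,0,0],"rot":[0,0,0],"jaw":5},{"delta_pos":[0,0,0],"rot":[0,0,0],"jaw":5},{"delta_pos":[0,0,0],"rot":[0,0,0],"jaw":5}]' >/dev/null; python3 st.py; python3 ang.py | head -3
```

```text
sq-in-frame [-0.6  2.  30.7] yaw err -0.0183 F in frame [19.9 18.4 10.1] T [-6.39  5.37  0.22] w 19.1 t 27.42
tool y axis in frame [-7.e-04 -7.e-04 -1.e+00]
copper far world dir 1.6505 [627.9 119.8  20. ] [632.9  59.9  20. ]
copper near world dir 1.6205 [608.8 119.   20. ] [612.1  59.2  20. ]
brass left world dir 0.0731 [510. 210.  20.] [462.7 206.4  20. ]
```

The tool is upright (tilt under 0.001 rad), it presses with about 20 N and 18 N, and the copper is square to the brass. Handing in.

```bash
python3 -c "
from bench import arm
print(arm.job_done())"
```

```text
the job is handed in; nothing more can be done
None
```

I gripped the blue square by its handle, set it down inside the brass/copper frame, not the purple one, and pressed it along the brass side into the corner until it met the hinge stop. I handed in at about 27.5 s, still gripping and pressing.

**Last checks**
- **Press:** about 20 N towards the copper side and hinge stop, about 18 N towards the brass side, and about 10 N upward reaction from the bench. Grip opening is 19.1 mm and tool tilt is under 0.001 rad.
- **Squareness:** in the top view the copper's outer edge is within about 0.01 rad of square to the brass's outer edge. The last picture shows no visible gap where the legs can be seen.
- **Bystanders:** the wax block and polish jar were found where they started.

**Checks that failed or disagreed**
- **Inner edges:** the copper and brass inner edges gave directions 0.03–0.07 rad off. They border the blue square in the picture, so I did not trust them.
- **Held square:** mask fits of the square in the gripper were unreliable because the arm hid much of it. The corner itself was also hidden, so "fully home" rests on the hard-stop force and the visible edges.
- **Position:** the tool reads 0.6 mm and 2.0 mm off the camera estimate of the home position. That matches the calibration error and a small off-centre grasp.
- **Wax tube:** it was hidden from the top camera at the end. The network's weak hit for it fell on the wax block, so I could not confirm it there, though the arm went nowhere near it.

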